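# Probe the marked spot

## Task

Pull the orange probe up out of its snap-fit dock, then set its spring-loaded brass tip on the centre of the red-ringed spot on the tilted white coupon, with the probe square to the coupon and pressed lightly so that the tip is pushed in about half of its travel. Finish while still holding the probe there in the gripper, and do not knock the vial, the small card box or the timer or shift the stage's tilt.

Things in the scene. Friction and masses are not known exactly. Their poses are not given: they have to be found in the camera images.
- probe: contact probe, about 0.1 kg, upright in the dock at first. Origin on its axis at the underside of its aluminium collar, +z away from the tip. Collar 27 mm across, z 0 to 5 mm; orange grip 20 x 20 mm, faces square to its x and y, z 5 to 61 mm; black end cap to z = 64 mm. Below: steel barrel 14 mm across with a groove, to z = -40 mm; brass tip 5 mm across, ball end, to z = -50 mm unpressed
- tip_end (a point): the very end of the probe's brass tip, on the axis, 50 mm below the collar's underside when not pressed; moves with the tip; its z axis is the probe's z axis
- probe_tip (a joint): how far the spring-loaded tip is pushed into the probe: 0 is free, 0.008 m fully in; the spring needs about 0.5 N to start and 0.5 N more per mm (about 2.5 N at half travel)
- dock: fixed grey block 54 x 54 mm, top at 56 mm, feet 74 x 74 x 10 mm, brass plungers 37 mm out on its +y and -y sides 40 mm up. Origin at the centre of its underside, z up. The probe's barrel stands in its vertical bore, collar on the top; spring balls snap into the groove. Pulling up takes roughly 6 to 10 N at first, then a few N; the probe is clear when raised 52 mm
- stage: fixed tilting stage, base 112 (x) x 104 (y) mm; two grey cheeks 48 mm high on its +y and -y edges. Origin at the centre of its underside, z up. A plate is hinged along its near (-x) edge and rises toward +x, so that the coupon on it faces up and toward -x. A tall fixed rotary evaporator stands to its right (x over 0.45, y 0 to -0.45 m): pass in front of it
- stage_tilt (a joint): tilt of the stage's plate, rad: 0 is level, grows as the +x edge rises; stiffly clamped by friction, starts at 0.10 to 0.30 and must stay
- red_spot (a point): centre of the red ring (18 mm across) on the surface of the white coupon (70 x 78 mm) on the tilting plate; z axis = the coupon's outward normal, y across the slope. The blue ring, 38 mm away toward -y, is not the target. Two dark clips, 14 x 16 mm, 6 mm high, hold the coupon's near and far edges, 40 mm from its centre
- vial: bystander: glass sample vial with black cap, 28 x 28 x 60 mm, origin at the centre of its underside
- o_ring_box: bystander: small card box, 36 x 58 x 24 mm, origin at the centre of its underside
- timer: bystander: white kitchen-type timer, 58 x 62 x 16 mm, origin at the centre of its underside
Not all that is in view belongs to the job. What is meant by the probe is not blue or green, and is the smaller of those in its own colour.

How it is judged:
By the outcome, as a careful person would: the job done as asked, in the order asked, and still so for the second after the job is handed in, while the arm keeps its last pose, push and grip.
It also fails if it takes over 48 s, if anything falls off the work surface, if the arm or the gripper's body presses on something with over 40 N, if the wrist force passes 120 N, or if a joint passes its speed limit or range.

## Robot

A 6-joint arm with a two-finger parallel gripper is mounted at the origin on a cart in front of the work surface, level with it; the furniture and walls round the work are solid. World frame = base frame: x ahead of the robot, y to its left, z up, the work surface at z = 0. Lengths are in m, angles in rad, forces in N, time in s.
With the tool pointing down it reaches from about 0.325 to 0.9 m from the base axis. Payload 6.1 kg.
Tool frame: the origin (TCP) lies midway between the tips of the shut fingers; the grasp point (between the pads) lies 19 mm behind it; z points along the fingers, y is the line along which they close (so a half turn about z gives the same grasp; the last joint's range is limited). The gripper opens to 87 mm and grips with 3 to 60 N. Pads are 19 mm wide; open, the fingers measure 117 mm over their backs; the gripper's body (75 mm by 190 mm) begins 51 mm behind the grasp point.
Start: joints at [1.067, 0.22, 1.526, -0, 1.395, -0.126], TCP at [0.231, 0.581, 0.223] pointing down, gripper open.
Joint ranges: [-2.98, 2.98], [-0.91, 2.08], [0.09, 2.57], [-1.24, 4.39], [0.2, 2.65], [-2.68, 2.68]. Speed limits (rad/s): [2.57, 2.57, 3.01, 3.14, 3.14, 3.14].

## Interface

Orientations are given as a rotation vector (axis times angle).
In Python, from plant import telemetry, cams, ctrl gives the robot as it stands.
- The arm moves only by the tool servo_tool, never from a script. Its argument "targets" is one flat list of numbers, 5 for each row, row after row: the shift along the tool's x, y, z in mm, then the turn about the tool's z in rad, then the finger opening in mm, from 0 to 87. A call has 1 to 12 rows; each row shifts and turns the commanded pose from where the row before left it, along the tool's axes as they then stand; what a row does not reach is not made up. A row lasts 1/8 s, in which the tool goes at most 62.5 mm and 10.7 degrees, less where a joint would pass 70% of its speed; a pose out of reach is approached as far as the arm can. A call is refused whole if a number of a shift passes 62.5 or a number of a turn 0.188, either way. A call with a gripper value outside its range is refused whole. The fingers move at their own pace and stop on an object; "grip_force" is the grip in N (left out, the last holds). Time passes only in rows, so rows that do not move let the fingers close. It gives the time, the measured TCP pose, the force, the opening and the grip force at its end, in the units of the state.
- telemetry.state(): the state, without advancing time (a new reading comes with each control period).
- cams.get_image(name): name is "scene" or "top" or "wrist"; returns a dict with "frame" (420x560x3 uint8, red, green, blue), "K" (3x3 intrinsics, pixels), "k1" (the pictures are not rectified: a ray, as slopes to the right and down, at radius r is drawn at 1 + k1 r^2 times it, then the intrinsics apply), "rvec" (rotation vector, rad) and "tvec" (3), from world to camera coordinates, as OpenCV has them. Camera axes: x right, y down, z forward; pixel columns grow to the right and rows downward; lengths in m; the calibration is good to about 2 mm. A picture is of the moment at which its call begins. There is no depth.
- ctrl.finish_job(): hands the job in; it is judged then, once.
The state is a dict: "t": time; "joints": joint angles; "qvel": joint speeds; "joint_efforts": joint torques, N m; "eef_pos": TCP position; "eef_rot": TCP orientation; "force": force on the tool from outside, world axes, zero at the start; "ft_torque": the same for the moment, N m; "gripper_width": opening from 0.0 (shut) to 1.0 (fully open); "gripper_force": force on a finger pad.
Only numpy, scipy, OpenCV 4.12 (cv2) and the standard library are available. Lean on these libraries where they do the work, as an engineer would, in place of code of your own. Each camera call takes 0.05 s, during which the arm holds its last target. There are 200 camera calls.

## Working session

There is one attempt and no reset: what is moved stays moved. The work goes in short steps, Python scripts to look and compute and a tool call to move; the robot and the scene stay as the last step left them, time stands still between calls to the robot, and variables do not carry over. Pictures are saved under pics/ and viewed, at most 10 in all, crops included, and the job is handed in when it is done.

Besides the shell and the picture viewer there is one more tool, called as name(argument=value, ...) on one line, values as JSON. servo_tool: Moves the arm, as the interface text tells. Its arguments: {"type":"object","properties":{"targets":{"type":"array","items":{"type":"number"}},"grip_force":{"type":"number"}},"required":["targets"]}

```bash
mkdir -p pics
cat > h.py <<'E'
import numpy as np, cv2, json
from plant import telemetry, cams, ctrl
def grab(name, tag):
    d=cams.get_image(name); cv2.imwrite(f'pics/{tag}.png', d['frame'][:,:,::-1])
    np.savez(f'pics/{tag}.npz', **{k:np.array(d[k]) for k in ('frame','K','k1','rvec','tvec')}); return d
def load(tag): return np.load(f'pics/{tag}.npz')
def ray(d,u,v):
    K=d['K']; k1=float(d['k1']); q=np.array([(u-K[0,2])/K[0,0],(v-K[1,2])/K[1,1]]); p=q.copy()
    for _ in range(50): p=q/(1+k1*(p@p))
    R=cv2.Rodrigues(np.array(d['rvec']).ravel())[0]; t=np.array(d['tvec']).ravel()
    w=R.T@np.array([p[0],p[1],1]); return -R.T@t, w/np.linalg.norm(w)
def tri(*obs):
    A=np.zeros((3,3)); b=np.zeros(3); L=[]
    for d,u,v in obs:
        c,w=ray(d,u,v); P=np.eye(3)-np.outer(w,w); A+=P; b+=P@c; L.append((c,P))
    x=np.linalg.solve(A,b); return x,[round(1e3*np.linalg.norm(P@(x-c)),1) for c,P in L]
def atz(d,u,v,z):
    c,w=ray(d,u,v); return c+w*(z-c[2])/w[2]
def proj(d,X):
    K=d['K'];R=cv2.Rodrigues(np.array(d['rvec']).ravel())[0]; p=R@np.array(X)+np.array(d['tvec']).ravel()
    s=p[:2]/p[2]; s=s*(1+float(d['k1'])*(s@s)); return K[:2,:2]@s+K[:2,2]
E
python3 - <<'E'
from h import *
s=telemetry.state(); print(s)
a=grab('scene','s0')['frame'];b=grab('top','t0')['frame']
for n in('s0','t0'):
    d=load(n); print(n,d['K'].ravel(),d['k1'],ray(d,280,210))
E
```

```text
{'t': 0.0, 'joints': array([ 1.06688484e+00,  2.21222687e-01,  1.52757155e+00, -7.18709012e-06,
        1.39471191e+00, -1.26092565e-01]), 'qvel': array([ 0.00066283, -0.00105183, -0.00080559,  0.00215072,  0.00079014,
       -0.00116306]), 'joint_efforts': array([ 6.29163169e-04, -4.94612145e+01, -3.87371814e+01,  7.00876163e-02,
        5.70893730e-02, -1.45045792e-04]), 'eef_pos': array([0.23026528, 0.58038396, 0.22146033]), 'eef_rot': array([-5.89840736e-01, -3.08512590e+00,  2.86072554e-03]), 'force': array([ 0.01843781, -0.23113591, -0.1197404 ]), 'ft_torque': array([-0.0235685 , -0.02598518, -0.00518502]), 'gripper_force': 0.0, 'gripper_width': 0.9986262239715448}
s0 [511.58411001   0.         276.31938836   0.         511.58411001
 206.26199046   0.           0.           1.        ] -0.060892204673097146 (array([-0.17484318, -0.42874799,  0.69552179]), array([ 0.64808993,  0.49217486, -0.58115691]))
t0 [502.55958601   0.         280.48509995   0.         502.55958601
 207.79837846   0.           0.           1.        ] -0.16095020460025217 (array([0.39828687, 0.10185042, 1.1442476 ]), array([ 0.1216557 , -0.00754243, -0.9925437 ]))
```

View pics/s0.png

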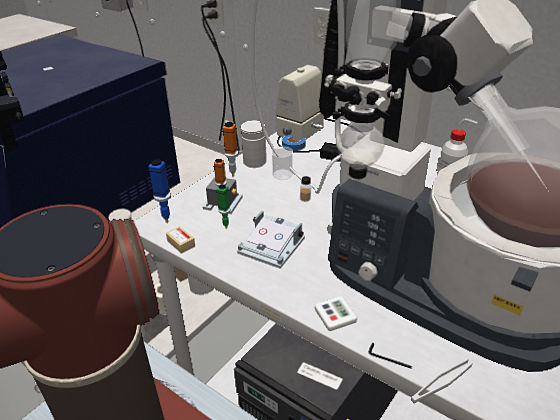

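View pics/t0.png

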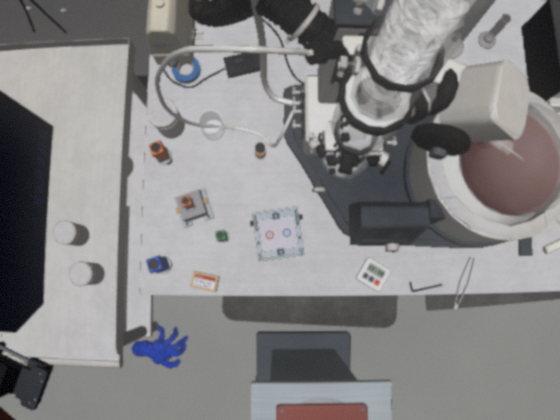

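The scene shows orange (220,172) in the dock, a larger orange one at (231,135), blue (159,177) and green (223,197). The smaller orange one in the grey dock is the probe. I'll check it in close crops.

Run:
```python
from h import *
a=cv2.imread('pics/s0.png')[145:275,150:310]; cv2.imwrite('pics/s0c.png',cv2.resize(a,None,fx=4.6,fy=4.6,interpolation=cv2.INTER_CUBIC))
a=cv2.imread('pics/t0.png')[130:300,140:320]; cv2.imwrite('pics/t0c.png',cv2.resize(a,None,fx=3.5,fy=3.5,interpolation=cv2.INTER_CUBIC))
```

```text
(no output)
```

View pics/s0c.png

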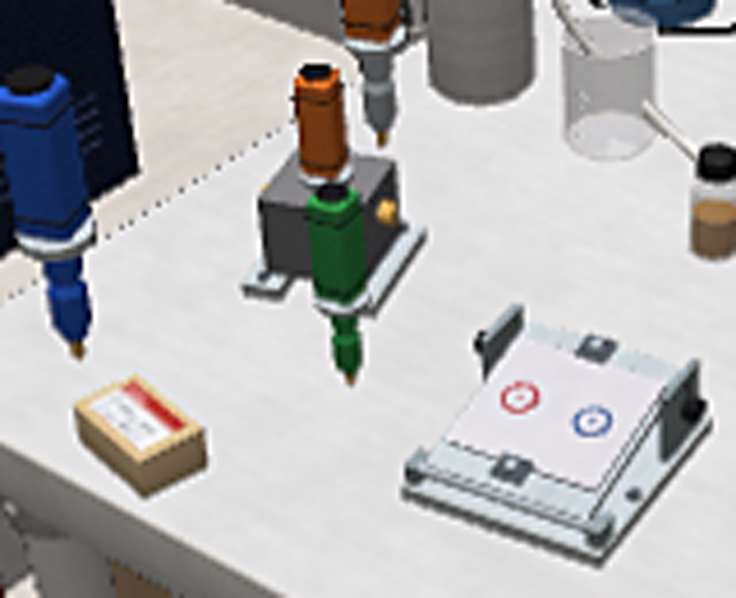

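View pics/t0c.png

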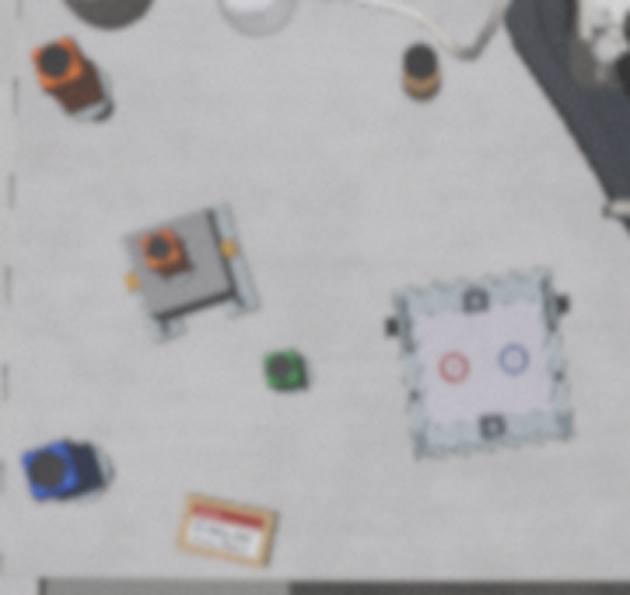

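The crops show the small orange probe in the grey dock at scene (219,161) and top (185,201). The red ring is at scene (263,231.5) and top (269.7,234.9), and the blue ring at (279,236.5) and (286.9,232.6). The green, blue and large orange probes stand apart and are obstacles.

Run:
```python
from h import *
s,t=load('s0'),load('t0')
S=lambda u,v:(s,150+u/4.6,145+v/4.6); T=lambda u,v:(t,140+u/3.5,130+v/3.5)
for n,a,b in [('cap',(318,72),(158,247)),('red',(520,398),(454,367)),('blue',(593,421),(514,359)),('clipN',(513,466),(492,427)),('clipF',(598,346),(475,300)),('greencap',(334,190),(286,368)),('plungR',(387,211),(229,247)),('bluecap',(30,78),(48,470)),('vialcap',(718,160),(421,57)),('box',(140,430),(229,530))]:
    x,e=tri(S(*a),T(*b)); print(n,x.round(4),e)
print('dock top corners',[atz(*T(*c),.056)[:2].round(4) for c in [(122,238),(210,208),(235,295),(155,320)]])
print('plungers',[atz(*T(*c),.04)[:2].round(4) for c in [(131,282),(229,247)]])
```

```text
cap [0.5446 0.2898 0.1165] [np.float64(1.3), np.float64(1.3)]
red [0.4796 0.1154 0.0333] [np.float64(1.0), np.float64(1.0)]
blue [0.4847 0.0775 0.0342] [np.float64(1.0), np.float64(1.0)]
clipN [0.4423 0.0909 0.0299] [np.float64(1.6), np.float64(1.6)]
clipF [0.5213 0.102  0.0435] [np.float64(1.2), np.float64(1.2)]
greencap [0.4726 0.2136 0.1138] [np.float64(0.3), np.float64(0.3)]
plungR [0.5547 0.259  0.0409] [np.float64(0.3), np.float64(0.3)]
bluecap [0.4118 0.3422 0.1593] [np.float64(1.0), np.float64(1.0)]
vialcap [0.6748 0.1376 0.0536] [np.float64(0.2), np.float64(0.2)]
box [0.3761 0.2596 0.0149] [np.float64(0.7), np.float64(0.7)]
dock top corners [array([0.558 , 0.3249]), array([0.5771, 0.2696]), array([0.5221, 0.2527]), array([0.5063, 0.3027])]
plungers [array([0.5321, 0.3217]), array([0.5546, 0.2593])]
```

servo_tool(targets=[-50,-19.2,0,0,87,-50,-19.2,0,0,87,-50,-19.2,0,0,87,-50,-19.2,0,0,87,-50,-19.2,0,0,87,-50,-19.2,0,0,87,-50,-19.2,0,0,87,-50,-19.2,0,0,87,0,0,0,-0.18,87,0,0,0,-0.18,87,0,0,0,-0.18,87,0,0,0,-0.18,87])

```text
t: 1.6
eef_pos: [0.5454, 0.2904, 0.2218]
eef_rot: [0.544, -3.093, 0.0]
force: [-0.1, 0.1, -0.3]
gripper_width: 1.002
gripper_force: 0.0
```

```bash
cat >> h.py <<'E'
def Rt(s): return cv2.Rodrigues(np.array(s['eef_rot']))[0]
def rep():
    s=telemetry.state(); R=Rt(s); print('t',round(s['t'],2),'pos',s['eef_pos'].round(4),'yang',round(np.degrees(np.arctan2(R[1,1],R[0,1])),2),'z',R[:,2].round(4),'F',s['force'].round(2),'T',s['ft_torque'].round(3),'w',round(s['gripper_width']*87,1),'gf',round(s['gripper_force'],1),'q',s['joints'].round(2)); return s
def totool(s,target): return (Rt(s).T@(np.array(target)-s['eef_pos'])*1e3).round(1)
E
python3 - <<'E'
from h import *
rep(); d=grab('wrist','w1'); print(proj(d,[.5446,.2898,.12]),ray(d,280,210)); rep()
E
```

```text
t 1.6 pos [0.5454 0.2904 0.2218] yang 109.93 z [-1.2e-03 -4.0e-04 -1.0e+00] F [-0.14  0.06 -0.35] T [ 0.063 -0.014 -0.057] w 87.1 gf 0.0 q [ 0.36  0.2   1.55  0.    1.39 -1.56]
[281.00525317 208.03063798] (array([0.47378874, 0.26355497, 0.38556158]), array([ 0.26378888,  0.09402057, -0.95998727]))
t 1.65 pos [0.5454 0.2904 0.2219] yang 110.35 z [-1.1e-03 -5.0e-04 -1.0e+00] F [-1.05  0.02 -0.29] T [ 0.062  0.014 -0.01 ] w 87.0 gf 0.0 q [ 0.36  0.2   1.55 -0.    1.39 -1.56]
```

View pics/w1.png

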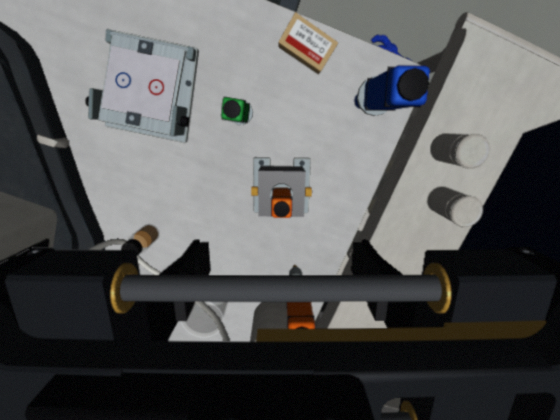

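The wrist view shows the probe cap at (281.5,208) as predicted, with its faces square to the dock and tool. Red is near (156,87) and blue near (123,80). I'll enlarge it to refine both.

Run:
```python
from h import *
a=cv2.imread('pics/w1.png')
f=lambda r:cv2.resize(r,(390,590),interpolation=cv2.INTER_CUBIC)
p=a[145:235,250:310]; q=a[20:150,80:210]
cv2.imwrite('pics/w1c.png',np.hstack([cv2.resize(p,(300,450),interpolation=2),cv2.resize(q,(450,450),interpolation=2)])) # 5x ; 3.4615x
```

```text
(no output)
```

View pics/w1c.png

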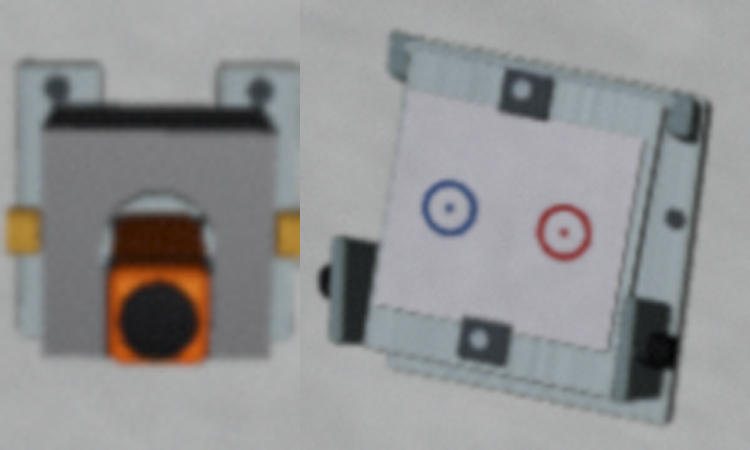

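```bash
cat > fit.py <<'E'
from h import *
from scipy.optimize import least_squares
s,t,w=load('s0'),load('t0'),load('w1')
S=lambda u,v:(s,150+u/4.6,145+v/4.6); T=lambda u,v:(t,140+u/3.5,130+v/3.5); W=lambda u,v:(w,80+(u-300)/3.4615,20+v/3.4615)
obs=[]
def add(X,*o): obs.extend((np.array(X)/1e3,*q) for q in o)
add([0,19,0],S(520,398),T(454,367),W(564.5,232)); add([0,-19,0],S(593,421),T(514,359),W(449.5,208))
add([-40,0,6],S(513,464),T(492,427),W(526,93)); add([40,0,6],S(597,345),T(475,300),W(484,340))
add([-35,-39,0],W(408,97)); add([-35,39,0],W(642,140),S(447,441)); add([35,39,0],W(608,350)); add([35,-39,0],W(372,305))
def pose(p):
    cy,sy,ct,st=np.cos(p[3]),np.sin(p[3]),np.cos(p[4]),np.sin(p[4])
    return np.array([[cy,-sy,0],[sy,cy,0],[0,0,1]])@np.array([[ct,0,-st],[0,1,0],[st,0,ct]])
def res(p):
    R=pose(p); return np.concatenate([proj(d,p[:3]+R@X)-[u,v] for X,d,u,v in obs])
r=least_squares(res,[.48,.096,.034,.13,.17],loss='soft_l1')
J=r.jac; c=np.sqrt(np.diag(np.linalg.inv(J.T@J)))*.5
if __name__=='__main__':
    print(r.x.round(4),c.round(4)); R=pose(r.x); print('red',r.x[:3]+R@[0,.019,0],'n',R[:,2]); print(res(r.x).reshape(-1,2).round(1).tolist())
    print('red tri',tri(S(520,398),T(454,367),W(564.5,232)))
    print('cap tri',tri(S(318,72),T(158,247),(w,281.6,209)))
    st=telemetry.state(); print('to',totool(st,[.5446,.2898,.072]))
E
python3 fit.py
```

```text
[0.4843 0.0969 0.0316 0.1519 0.2081] [0.0002 0.0003 0.0005 0.0059 0.0152]
red [0.48145397 0.11569083 0.03163273] n [-0.20424364 -0.03125879  0.97842088]
[[-0.0, 0.2], [0.2, -1.1], [0.2, 0.2], [0.0, 0.3], [0.0, -1.3], [0.7, 0.8], [-0.1, 0.2], [0.6, -1.4], [-1.3, -0.3], [-0.5, -0.8], [0.1, -0.7], [-1.1, -0.6], [0.6, -1.1], [0.5, -0.3], [-0.4, -0.0], [-0.3, -0.1], [0.9, -0.0]]
red tri (array([0.48041934, 0.11573419, 0.03261964]), [np.float64(0.8), np.float64(1.5), np.float64(0.8)])
cap tri (array([0.54547536, 0.2905312 , 0.11601433]), [np.float64(1.2), np.float64(1.7), np.float64(1.0)])
to [  0.8  -0.2 149.9]
```

servo_tool(targets=[0,0,40,0,60,0,0,45,0,60,0,0,40,0,60,0,0,25,0,60,0,0,0,0,18,0,0,0,0,18,0,0,0,0,18,0,0,0,0,18,0,0,0,0,18,0,0,0,0,18], grip_force=30)

```text
t: 2.9
eef_pos: [0.5459, 0.2909, 0.0731]
eef_rot: [-0.535, 3.095, 0.001]
force: [-0.9, 0.6, 3.1]
gripper_width: 0.227
gripper_force: 30.0
```

```bash
python3 -c "
from h import *
rep()"
```

```text
t 2.9 pos [0.5459 0.2909 0.0731] yang 109.6 z [ 6.e-04  7.e-04 -1.e+00] F [-0.93  0.55  3.12] T [0.241 0.166 0.008] w 19.8 gf 30.0 q [ 0.36  0.35  1.66  0.    1.13 -1.55]
```

servo_tool(targets=[0,0,-3,0,18,0,0,-5,0,18,0,0,-8,0,18,0,0,-10,0,18,0,0,-10,0,18,0,0,-8,0,18,0,0,0,0,18,0,0,0,0,18])

```text
t: 3.9
eef_pos: [0.5455, 0.2904, 0.1165]
eef_rot: [0.535, -3.095, 0.0]
force: [0.4, -0.5, -1.5]
gripper_width: 0.23
gripper_force: 30.0
```

Run:
```python
from h import *
rep(); d=grab('scene','s1'); a=d['frame'][130:220,180:270,::-1]; cv2.imwrite('pics/s1c.png',cv2.resize(a,None,fx=6,fy=6,interpolation=2))
```

```text
t 3.9 pos [0.5455 0.2904 0.1165] yang 109.6 z [-2.e-04 -2.e-04 -1.e+00] F [ 0.37 -0.54 -1.49] T [ 0.027  0.029 -0.072] w 20.0 gf 30.0 q [ 0.36  0.3   1.64 -0.    1.2  -1.55]
```

View pics/s1c.png

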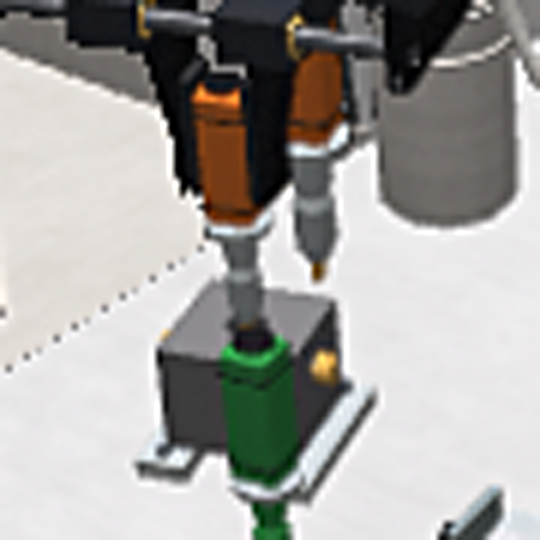

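The barrel is clear and the tip is still in the bore. Since the interface can't tilt the tool, I'll pivot the probe in the light grip, with the bore lip catching the tip.

servo_tool(targets=[0,0,0,0,18,0,0,0,0,18,4,0,0,0,18,4,0,0,0,18,4,0,0,0,18,4,0,0,0,18,3,0,0,0,18,2,0,0,0,18,0,0,0,0,18,0,0,0,0,18], grip_force=5)

```text
t: 5.2
eef_pos: [0.5258, 0.2835, 0.1165]
eef_rot: [0.535, -3.095, 0.0]
force: [-0.3, 0.5, -0.7]
gripper_width: 0.232
gripper_force: 5.0
```

Run:
```python
from h import *
rep(); d=grab('scene','s2'); a=d['frame'][130:220,180:270,::-1]; cv2.imwrite('pics/s2c.png',cv2.resize(a,None,fx=6,fy=6,interpolation=2))
```

```text
t 5.2 pos [0.5258 0.2835 0.1165] yang 109.6 z [-3.e-04 -1.e-04 -1.e+00] F [-0.28  0.45 -0.66] T [ 0.081 -0.049 -0.014] w 20.2 gf 5.0 q [ 0.36  0.25  1.7   0.    1.19 -1.55]
```

View pics/s2c.png

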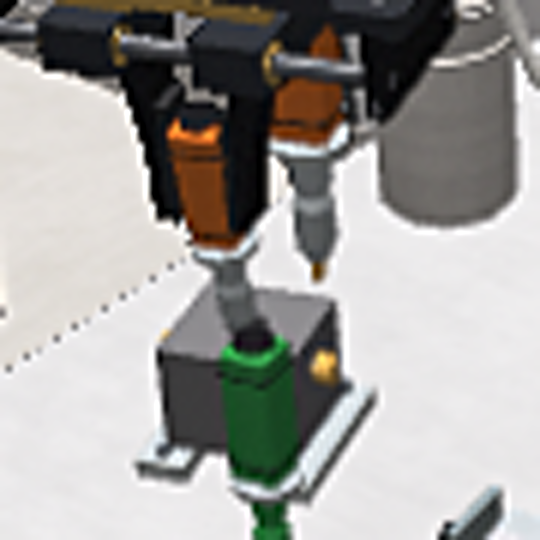

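The probe pivoted in the grip as intended. Next I'll firm the grip, lift and go to a hover above the red spot.

servo_tool(targets=[0,0,0,0,18,0,0,0,0,18,0,0,-20,0,18,0,0,-42,0,18,0,0,-42,0,18,30,-34.7,0,0,18,30,-34.7,0,0,18,30,-34.7,0,0,18,30,-34.7,0,0,18,0,0,0,0.097,18,0,0,0,0.097,18,0,0,50,0,18], grip_force=30)

```text
t: 6.75
eef_pos: [0.4636, 0.1127, 0.176]
eef_rot: [-0.229, 3.122, 0.0]
force: [0.5, 0.4, -1.9]
gripper_width: 0.227
gripper_force: 30.0
```

servo_tool(targets=[0,0,40,0,18,0,0,14,0,18,0,0,0,0,18,0,0,0,0,18])

```text
t: 7.25
eef_pos: [0.461, 0.1127, 0.1187]
eef_rot: [-0.232, 3.13, -0.0]
force: [0.8, -0.4, -0.3]
gripper_width: 0.226
gripper_force: 30.0
```

Run:
```python
from h import *
st=rep(); c=[]
g=st['eef_pos']+[0,0,.019]
for n,tag in (('scene','s3'),('top','t3'),('wrist','w3')):
    d=grab(n,tag); p=proj(d,g); print(n,p, proj(d,[.4815,.1157,.032]))
    u,v=[int(round(x)) for x in p]
    u0,v0={'scene':(225,155),'top':(235,195),'wrist':(u-45,v-50)}[n]
    h,wd=(100,90) if n!='top' else (72,72)
    v0=max(0,min(v0,420-h))
    a=d['frame'][v0:v0+h,u0:u0+wd,::-1]; f=540/h if n!='top' else 250/72
    c.append(cv2.resize(a,None,fx=f,fy=f,interpolation=2)); print(tag,u0,v0,f,c[-1].shape)
im=np.zeros((600,800,3),np.uint8); f=4.2
a=load('s3')['frame'][155:265,225:315,::-1]; A=cv2.resize(a,(441,539),interpolation=2) #4.9
w=load('w3')['frame'][60:200,220:340,::-1] 
cv2.imwrite('pics/s3c.png',A)
```

```text
t 7.25 pos [0.461  0.1127 0.1187] yang 98.49 z [ 3.3e-03  2.0e-04 -1.0e+00] F [ 0.75 -0.35 -0.32] T [ 0.054  0.055 -0.004] w 19.7 gf 30.0 q [ 0.07 -0.04  2.01 -0.    1.17 -1.65]
scene [255.93787559 194.81306973] [263.03225961 231.58022572]
s3 225 155 5.4 (540, 486, 3)
top [270.77926721 240.0279376 ] [269.94233802 233.7679663 ]
t3 235 195 3.4722222222222223 (250, 250, 3)
wrist [281.77375367 269.72638982] [281.22328989 234.72185817]
w3 237 220 5.4 (540, 486, 3)
```

Run:
```python
from h import *
A=cv2.resize(load('s3')['frame'][150:270,225:315,::-1],(396,528),interpolation=2)
B=cv2.resize(load('w3')['frame'][175:307,232:332,::-1],(400,528),interpolation=2)
cv2.imwrite('pics/c3.png',np.hstack([A,B]))
```

```text
(no output)
```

View pics/c3.png

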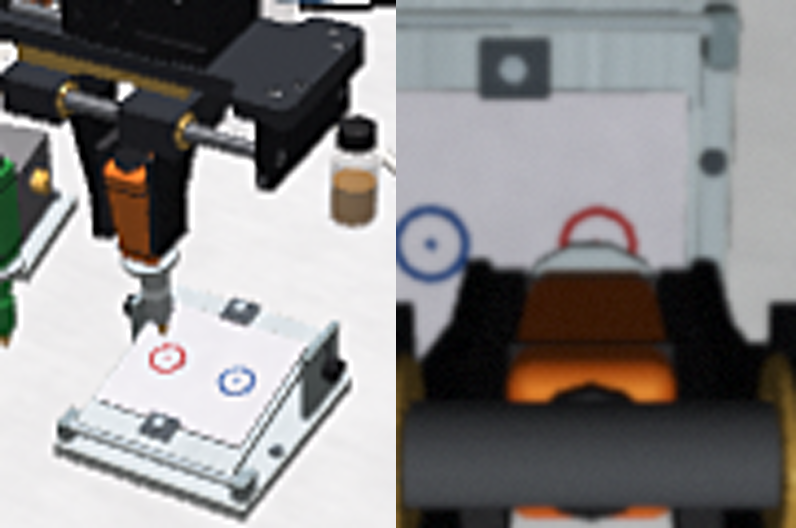

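The composite shows the tilted probe above the red ring. In the scene camera the tip end is at (261.8,225.7) and the red ring at (263,231). In the wrist camera red and blue lie on the same row (235.75), so the yaw is aligned. Now a joint fit.

```bash
cat > fit2.py <<'E'
import fit; from fit import *
s3,t3,w3=load('s3'),load('t3'),load('w3')
cam={id(s):0,id(t):1,id(w):2,id(s3):0,id(w3):2}
tcp=np.array([.461,.1127,.1183]); ya=np.radians(98.5); ty=np.array([np.cos(ya),np.sin(ya),0]); tz=np.array([0,0,-1.]); tx=np.cross(ty,tz); Rtool=np.c_[tx,ty,tz]
S3=lambda u,v:(s3,225+u/4.4,150+v/4.4); W3=lambda u,v:(w3,232+(u-396)/4,175+v/4)
add([0,19,0],S3(168,358),W3(598,243)); add([0,-19,0],S3(237,381),W3(431,243)); add([-40,0,6],S3(159,425),W3(513,68))
add([-35,39,0],W3(688,92),S3(98,402))
pr=[([0,0,-50],S3(162,334)),([10,10,5],S3(120,253)),([10,-10,5],S3(157,264)),([10,10,61],S3(104,163)),([13.5,0,0],W3(596,243)),([10,10,5],W3(664,275)),([10,-10,5],W3(521,275))]
def ppose(q): # theta,dx,dz : probe frame x=tool x, z=-tool z, tilted about tool y, top toward +tool x
    c,sn=np.cos(q[0]),np.sin(q[0]); z=tx*sn-tz*c; x=tx*c+tz*sn; R=np.c_[x,np.cross(z,x),z]
    return R, tcp-.019*tz+tx*q[1]-tz*q[2]-R@[0,0,.035]
def full(p):
    st,q,off=p[:5],p[5:8],p[8:].reshape(3,2); R=pose(st); Rp,o=ppose(q); r=[]
    r+=[proj(d,st[:3]+R@X)+off[cam[id(d)]]-[u,v] for X,d,u,v in obs]
    r+=[proj(d,o+Rp@(np.array(X)/1e3*[1,-1 if Rp[:,1]@ty<0 else 1,1]))+off[cam[id(d)]]-[u,v] for X,(d,u,v) in pr]
    return np.concatenate(r+[off.ravel()/1.5,q[1:]/.003])
f=least_squares(full,np.r_[r.x,.21,0,0,np.zeros(6)],loss='soft_l1')
p=f.x; c=np.sqrt(np.diag(np.linalg.inv(f.jac.T@f.jac)))*.6
if __name__=='__main__':
    print('stage',p[:5].round(4),c[:5].round(4)); print('probe',p[5:8].round(4),c[5:8].round(4)); print('off',p[8:].round(2))
    rr=full(p); n=2*(len(obs)+len(pr)); print(rr[:n].reshape(-1,2).round(1).tolist())
    R=pose(p); red=p[:3]+R@[0,.019,0]; Rp,o=ppose(p[5:8]); tip=o+Rp@[0,0,-.05]
    e=R.T@(tip-red); print('red',red.round(4),'tip in coupon frame mm',(e*1e3).round(2),'axis',Rp[:,2].round(3),'n',R[:,2].round(3),'angle deg',np.degrees(np.arccos(Rp[:,2]@R[:,2])).round(2))
E
python3 fit2.py
```

```text
stage [0.4838 0.0979 0.0343 0.1484 0.2165] [0.0009 0.0005 0.0007 0.0056 0.0155]
probe [ 0.1473 -0.002   0.0018] [0.0193 0.001  0.0012]
off [0.7  1.03 0.17 0.89 0.16 0.61]
[[0.1, 0.2], [-0.1, -0.0], [0.3, 0.5], [0.2, 0.3], [-0.2, -0.3], [0.5, 0.9], [0.0, 0.3], [0.3, -0.4], [-1.0, -0.4], [-0.3, -0.9], [-0.1, 0.3], [-1.5, -0.3], [0.6, -1.2], [0.9, -0.1], [-0.3, -0.0], [-0.3, 0.4], [0.4, 0.1], [0.0, 0.3], [0.0, 0.1], [0.2, 0.2], [0.2, 0.2], [0.4, -0.4], [-0.2, 0.1], [-0.4, -0.5], [-0.4, -0.5], [0.0, -0.4], [-0.2, 0.3], [0.1, 0.4], [-0.1, -0.6], [-0.3, 0.6], [-1.8, -0.4], [3.1, -0.3]]
red [0.481  0.1167 0.0343] tip in coupon frame mm [-1.26 -0.96 21.52] axis [-0.145 -0.022  0.989] n [-0.212 -0.032  0.977] angle deg 3.97
```

servo_tool(targets=[0,0,-25,0,18,0,0,-25,0,18,0,0,0,0,18])

```text
t: 7.78
eef_pos: [0.4615, 0.1127, 0.1693]
eef_rot: [-0.232, 3.127, -0.0]
force: [1.1, -0.6, -1.7]
gripper_width: 0.227
gripper_force: 30.0
```

Run:
```python
from h import *
rep(); grab('scene','s4'); grab('wrist','w4')
```

```text
t 7.78 pos [0.4615 0.1127 0.1693] yang 98.5 z [ 5.9e-03  4.0e-04 -1.0e+00] F [ 1.15 -0.59 -1.69] T [ 0.051  0.042 -0.02 ] w 19.8 gf 30.0 q [ 0.07 -0.1   1.97 -0.    1.27 -1.65]
```

servo_tool(targets=[0,0,0,0.178,18,0,0,0,0.178,18,0,0,0,0.178,18,0,0,0,0.178,18,0,0,0,0.178,18,0,0,0,0.178,18,0,0,0,0,18,0,0,0,0,18])

```text
t: 8.88
eef_pos: [0.4589, 0.1125, 0.1658]
eef_rot: [-1.389, -2.817, 0.001]
force: [-0.9, 0.1, -1.9]
gripper_width: 0.225
gripper_force: 30.0
```

Run:
```python
from h import *
st=rep(); grab('scene','s5'); grab('wrist','w5')
b=load('s0')['frame'].astype(int)
for n in('s4','s5'):
    f=load(n)['frame'].astype(int); D=np.abs(f-b).max(2)
    print(n,[(int(v),np.where(D[v,225:310]>25)[0][[0,-1]].tolist() if (D[v,225:310]>25).any() else 0) for v in range(172,216,2)])
```

```text
t 8.88 pos [0.4589 0.1125 0.1658] yang 37.5 z [-1.3e-03 -1.0e-04 -1.0e+00] F [-0.86  0.06 -1.88] T [-0.029 -0.032  0.013] w 19.6 gf 30.0 q [ 0.07 -0.1   1.97  0.    1.27 -0.58]
s4 [(172, [0, 41]), (174, [0, 41]), (176, [0, 41]), (178, [0, 43]), (180, [0, 42]), (182, [0, 40]), (184, [0, 40]), (186, [26, 39]), (188, [28, 39]), (190, [27, 37]), (192, [30, 37]), (194, [31, 37]), (196, [31, 38]), (198, [32, 39]), (200, [32, 39]), (202, [33, 37]), (204, [35, 38]), (206, 0), (208, 0), (210, 0), (212, 0), (214, 0)]
s5 [(172, [0, 48]), (174, [0, 49]), (176, [0, 48]), (178, [0, 37]), (180, [0, 37]), (182, [0, 38]), (184, [0, 37]), (186, [24, 38]), (188, [24, 38]), (190, [26, 40]), (192, [27, 39]), (194, [28, 39]), (196, [32, 39]), (198, [33, 39]), (200, [33, 40]), (202, [33, 40]), (204, [34, 41]), (206, [35, 40]), (208, [36, 40]), (210, [38, 40]), (212, 0), (214, 0)]
```

```bash
cat > tilt.py <<'E'
from h import *
from scipy.optimize import least_squares
b=load('s0')['frame'].astype(float)
def mids(n,rows,u0=240,u1=290):
    f=load(n)['frame'].astype(float); out=[]
    for v in rows:
        D=np.abs(f[v,u0:u1]-b[v,u0:u1]).mean(1); m=np.where(D>12)[0]
        if len(m)<2: continue
        # half level crossings
        pk=np.median(D[m]); h=.5*pk; i=np.where(D>h)[0]; l,r=i[0],i[-1]
        L=l-(D[l]-h)/(D[l]-D[l-1]); Rr=r+(D[r]-h)/(D[r]-D[r+1]); out.append((v,u0+(L+Rr)/2,Rr-L))
    return np.array(out)
def tiltfit(n,tcp,yang,rows,show=True):
    d=load(n); M=mids(n,rows); ya=np.radians(yang); ty=np.array([np.cos(ya),np.sin(ya),0]); tz=np.array([0,0,-1.]); tx=np.cross(ty,tz); g=np.array(tcp)+[0,0,.019]
    def line(q):
        a=tx*np.sin(q[0])-tz*np.cos(q[0]); P=np.array([proj(d,g-a*k) for k in (.03,.05,.07,.085)]); return np.interp(M[:,0],P[:,1],P[:,0])+q[1]
    r=least_squares(lambda q:line(q)-M[:,1],[.2,0],loss='soft_l1',f_scale=.3); J=r.jac
    if show: print(n,'theta,du',r.x.round(4),'sd',(np.sqrt(np.diag(np.linalg.inv(J.T@J)))*.3).round(4),'res',r.fun.round(2).tolist(),'w',M[:,2].round(1).tolist())
    return r.x
if __name__=='__main__':
    tiltfit('s4',[.4613,.1127,.1685],98.5,range(192,204)); tiltfit('s5',[.459,.1125,.166],37.5,range(195,211))
    tiltfit('s1',[.5455,.2905,.1165],109.6,range(170,182)) if 0 else None
E
python3 tilt.py
```

```text
s4 theta,du [0.1603 0.7576] sd [0.0393 0.7506] res [0.13, 0.37, 0.05, -0.2, -0.21, -0.1, -0.26, -0.08, -0.0, 0.04, 0.36, 0.04] w [8.5, 6.8, 7.4, 8.4, 8.6, 8.4, 7.3, 7.3, 7.3, 7.6, 5.9, 6.6]
s5 theta,du [0.1794 0.0473] sd [0.015  0.5079] res [0.06, 0.07, 0.07, 0.08, -0.12, -0.19, -0.1, -0.19, -0.04, -0.0, 0.06, 0.23, 0.19, 0.04, 0.07, -0.28] w [8.0, 7.3, 6.9, 6.2, 7.3, 7.7, 7.4, 7.3, 7.1, 7.3, 6.7, 6.0, 6.3, 6.1, 6.1, 3.9]
```

servo_tool(targets=[0,0,-34,0,18,0,0,0,-0.18,18,0,0,0,-0.18,18,0,0,0,-0.18,18,0,0,0,-0.18,18,0,0,0,-0.18,18,0,0,0,-0.18,18,0,0,0,-0.18,18,-55,26.5,0,0,18,-55,26.5,0,0,18,0,0,0,0,18,0,0,0,0,18])

```text
t: 10.48
eef_pos: [0.5449, 0.1991, 0.1997]
eef_rot: [0.534, -3.094, 0.001]
force: [-0.1, 1.2, -0.9]
gripper_width: 0.226
gripper_force: 30.0
```

Run:
```python
from h import *
rep(); d=grab('wrist','wB'); print(proj(d,[.484,.098,.034]))
```

```text
t 10.47 pos [0.5449 0.1991 0.1997] yang 109.58 z [-1.8e-03 -7.0e-04 -1.0e+00] F [-0.12  1.21 -0.92] T [ 0.043 -0.039 -0.035] w 19.6 gf 30.0 q [ 0.21  0.13  1.67 -0.    1.34 -1.7 ]
[211.94324085 111.7847452 ]
```

servo_tool(targets=[0,0,0,-0.176,18,0,0,0,-0.176,18,0,0,0,-0.176,18,0,0,0,-0.176,18,18,2,0,0,18,0,0,0,0,18,0,0,0,0,18])

```text
t: 11.4
eef_pos: [0.5348, 0.1844, 0.2014]
eef_rot: [-1.565, 2.722, -0.001]
force: [-0.0, -0.1, -0.6]
gripper_width: 0.229
gripper_force: 30.0
```

```bash
cat > plane.py <<'E'
from h import *
from scipy.optimize import least_squares
from scipy.ndimage import gaussian_filter, map_coordinates
V=[n for n in ('w1','wB','wA')]
D=[load(n) for n in V]; G=[gaussian_filter(d['frame'].astype(float).mean(2),.7) for d in D]
yaw=.148; X,Y=np.meshgrid(np.arange(-33,33.1,.5)/1e3,np.arange(-37,37.1,.5)/1e3,indexing='ij')
def P(p): # p: x0,y0 fixed ; z0,tilt,roll
    c,s=np.cos(yaw),np.sin(yaw); x=.484+c*X*np.cos(p[1])-s*Y; y=.098+s*X*np.cos(p[1])+c*Y; z=p[0]+X*np.sin(p[1])+Y*p[2]
    return np.stack([x,y,z],-1).reshape(-1,3)
def pj(d,W):
    q=cv2.Rodrigues(d['rvec'].ravel())[0]@W.T+d['tvec'].reshape(3,1); s=q[:2]/q[2]; s=s*(1+float(d['k1'])*(s**2).sum(0)); K=d['K']; return K[0,0]*s[0]+K[0,2],K[1,1]*s[1]+K[1,2]
def samp(p,off):
    W=P(p); out=[]
    for i,(d,g) in enumerate(zip(D,G)):
        u,v=pj(d,W); 
        if i: u=u+off[2*i-2]; v=v+off[2*i-1]
        a=map_coordinates(g,[v,u],order=1,mode='nearest'); out.append((a-np.median(a))/a.std())
    return out
def res(q):
    o=samp(q[:3],q[3:]); m=sum(o)/len(o); return np.concatenate([a-m for a in o]+[q[3:]*20,[q[2]*300]])
if __name__=='__main__':
    for t0 in (.12,.2,.28):
        r=least_squares(res,[.034,t0,0,0,0,0,0],x_scale=[.002,.02,.02,.5,.5,.5,.5],loss='soft_l1',diff_step=1e-3); print(r.x.round(4),r.cost.round(1))
E
python3 - <<'E'
from h import *
rep(); d=grab('wrist','wA'); print(proj(d,[.484,.098,.034]))
E
python3 plane.py
```

```text
t 11.4 pos [0.5348 0.1844 0.2014] yang 149.78 z [ 1.6e-03  5.0e-04 -1.0e+00] F [-0.01 -0.12 -0.62] T [ 0.082  0.106 -0.022] w 19.9 gf 30.0 q [ 0.19  0.09  1.71  0.    1.34 -2.42]
[281.62664791 102.94289337]
[ 0.0359  0.2009 -0.0005 -0.0253  0.0755 -0.0933  0.0477] 115.8
[ 0.0359  0.2023 -0.0007 -0.0222  0.0754 -0.0889  0.0502] 115.8
[ 0.0359  0.2032 -0.0006 -0.0247  0.0743 -0.0925  0.0456] 115.9
```

```bash
cat > tip.py <<'E'
from tilt import *
def ring(n,col='r'):
    f=load(n)['frame'].astype(float); R,G,B=f[...,0],f[...,1],f[...,2]
    return (R-(G+B)/2 if col=='r' else B-(R+G)/2)
def ringc(n,guess):
    m=ring(n); u,v=[int(round(x)) for x in guess]; k=16 if n[0]=='w' else 9
    a=np.clip(m[v-k:v+k+1,u-k:u+k+1]-25,0,60); yy,xx=np.mgrid[v-k:v+k+1,u-k:u+k+1]
    y,x=yy[a>8].astype(float),xx[a>8].astype(float); w=a[a>8]
    e=cv2.fitEllipse(np.c_[x,y].astype(np.float32)) ; return np.array([(x*w).sum()/w.sum(),(y*w).sum()/w.sum()]),e[0]
g=np.array([.481,.1162,.0345]); O=[]
for n in('w1','wB','wA','t0','s0'):
    c,e=ringc(n,proj(load(n),g)); print(n,c.round(2),np.round(e,2)); O.append((n,c))
red,err=tri(*[(load(n),*c) for n,c in O[:3]]); print('red wrist',red.round(4),err)
print('all',tri(*[(load(n),*c) for n,c in O])[0].round(4))
red[2]=(red[2]+.0359)/2
so=O[4][1]-proj(load('s0'),red); to=O[3][1]-proj(load('t0'),red); print('scene off',so.round(2),'top off',to.round(2))
def end(n,rows):
    f=load(n)['frame'].astype(float); D=np.abs(f-b).mean(2)[rows[0]:rows[1],250:280].max(1); return np.c_[np.arange(*rows),D.round(0)]
for n,tcp,ya,rows in (('s4',[.4613,.1127,.1685],98.5,range(192,204)),('s5',[.459,.1125,.166],37.5,range(195,211))):
    print(n,end(n,(200,215)).astype(int).tolist(),mids(n,rows)[-3:].round(1).tolist())
    y=np.radians(ya); tx=np.array([-np.sin(y),np.cos(y),0]); th=.178
    for dz in (0,.003):
        a=tx*np.sin(th)+np.array([0,0,np.cos(th)]); t=np.array(tcp)+[0,0,.019+dz]-a*.085; print(' pred tip',proj(load(n),t)+so)
E
python3 tip.py
```

```text
w1 [155.81  86.7 ] [155.86  86.59]
wB [229.   114.89] [228.72 114.98]
wA [292.29 116.8 ] [292.44 116.93]Traceback (most recent call last):
  File "tip.py", line 12, in <module>
    c,e=ringc(n,proj(load(n),g)); print(n,c.round(2),np.round(e,2)); O.append((n,c))
        ~~~~~^^^^^^^^^^^^^^^^^^^
  File "tip.py", line 9, in ringc
    e=cv2.fitEllipse(np.c_[x,y].astype(np.float32)) ; return np.array([(x*w).sum()/w.sum(),(y*w).sum()/w.sum()]),e[0]
cv2.error: OpenCV(4.12.0) /io/opencv/modules/imgproc/src/shapedescr.cpp:361: error: (-201:Incorrect size of input array) There should be at least 5 points to fit the ellipse in function 'fitEllipseNoDirect'
```

```bash
sed -i "s/a=np.clip(m\[\(.*\)\]-25,0,60)/a=np.clip(m[\1]-(25 if n[0]!='t' else 8),0,60)/; s/a>8/a>4/g" tip.py; sed -i "s/k=16 if n\[0\]=='w' else 9/k=16 if n[0]=='w' else 8/" tip.py; python3 tip.py
```

```text
w1 [155.78  86.67] [155.81  86.58]
wB [228.97 114.92] [228.7 115. ]
wA [292.29 116.81] [292.44 116.92]
t0 [269.29 234.71] [269.22 234.52]
s0 [262.57 231.11] [262.54 231.07]
red wrist [0.4811 0.1164 0.0355] [np.float64(0.1), np.float64(0.3), np.float64(0.2)]
all [0.4806 0.1163 0.0338]
scene off [-0.03  0.93] top off [-0.33  0.88]
s4 [[200, 154], [201, 149], [202, 152], [203, 155], [204, 164], [205, 115], [206, 21], [207, 14], [208, 11], [209, 11], [210, 11], [211, 16], [212, 16], [213, 15], [214, 15]] [[201.0, 260.1, 7.6], [202.0, 260.0, 5.9], [203.0, 260.5, 6.6]]
 pred tip [260.45347907 205.90317065]
 pred tip [260.39804037 204.684716  ]
s5 [[200, 114], [201, 130], [202, 166], [203, 155], [204, 146], [205, 155], [206, 145], [207, 148], [208, 156], [209, 159], [210, 161], [211, 114], [212, 18], [213, 13], [214, 12]] [[208.0, 263.1, 6.1], [209.0, 263.4, 6.1], [210.0, 264.0, 3.9]]
 pred tip [263.64087723 211.18694846]
 pred tip [263.59018515 209.96434167]
```

servo_tool(targets=[0,0,0,0.179,18,0,0,0,0.179,18,0,0,0,0.179,18,0,0,0,0.179,18,0,0,0,0.179,18,40.4,-29.6,0,0,18,40.4,-29.6,0,0,18,0,0,35,0,18,0,0,35,0,18,0,0,16,0,18,0,0,0,0,18,0,0,0,0,18])

```text
t: 12.95
eef_pos: [0.4647, 0.1143, 0.1159]
eef_rot: [-0.234, 3.131, 0.0]
force: [0.5, -0.3, -0.5]
gripper_width: 0.227
gripper_force: 30.0
```

servo_tool(targets=[0,0,0,0,18,0,0,0,0,18,0,0,0,0,18,0,0,0,0,18])

```text
t: 13.45
eef_pos: [0.4636, 0.1141, 0.1147]
eef_rot: [-0.234, 3.133, -0.0]
force: [0.4, 0.4, -1.5]
gripper_width: 0.23
gripper_force: 30.0
```

Run:
```python
from h import *
st=rep(); g=np.array([.4811,.1164,.0357]); th=.178; R=Rt(st); tx=R[:,0]; a=tx*np.sin(th)+np.array([0,0,np.cos(th)])
tip=st['eef_pos']+[0,0,.019]-a*.085; print('tip',tip.round(4),'tip->red in tool mm',(R.T@(g-tip)*1e3).round(1))
print(proj(grab('scene','s6'),tip))
for i in range(3): d=cams.get_image('wrist'); s=telemetry.state(); print(s['eef_pos'].round(4),s['force'].round(2))
```

```text
t 13.45 pos [0.4636 0.1141 0.1147] yang 98.55 z [ 2.e-04 -0.e+00 -1.e+00] F [ 0.38  0.4  -1.5 ] T [ 0.07   0.057 -0.01 ] w 20.0 gf 30.0 q [ 0.08 -0.03  2.01 -0.    1.16 -1.64]
tip [0.4785 0.1163 0.05  ] tip->red in tool mm [-2.6 -0.3 14.3]
[261.61191711 225.37276497]
[0.4635 0.1141 0.1145] [-0.13  0.2  -0.09]
[0.4636 0.1141 0.1146] [ 0.4   0.7  -0.88]
[0.4635 0.1141 0.1145] [-0.51 -0.06 -0.37]
```

```bash
cat >> h.py <<'E'
def avg(n=12):
    F=[];P=[]
    for i in range(n): cams.get_image('top'); s=telemetry.state(); F.append(s['force']);P.append(s['eef_pos'])
    F=np.array(F); print('F',F.mean(0).round(2),'se',(F.std(0)/n**.5).round(2),'pos',np.mean(P,0).round(4),'t',round(s['t'],2)); return F.mean(0)
E
python3 -c "
from h import *
avg()"
```

```text
F [ 0.03  0.1  -1.14] se [0.15 0.14 0.11] pos [0.4636 0.1141 0.1145] t 14.25
```

servo_tool(targets=[-0.9,-0.2,4.9,0,18,-0.9,-0.1,4.9,0,18,-0.4,0,2,0,18,0,0,0,0,18,0,0,0,0,18])

```text
t: 14.88
eef_pos: [0.4659, 0.1141, 0.1028]
eef_rot: [-0.234, 3.133, 0.0]
force: [-0.2, 1.0, -1.7]
gripper_width: 0.231
gripper_force: 30.0
```

```bash
python3 -c "
from h import *
avg(); grab('scene','s7')"
```

```text
F [-0.2   0.01 -0.84] se [0.12 0.08 0.15] pos [0.4658 0.1141 0.1028] t 15.47
```

servo_tool(targets=[-0.2,0,1,0,18,-0.2,0,1,0,18,-0.2,0,1,0,18,-0.2,0,1,0,18,0,0,0,0,18,0,0,0,0,18])

```text
t: 16.27
eef_pos: [0.4666, 0.1142, 0.0988]
eef_rot: [0.234, -3.133, -0.0]
force: [-0.6, -0.7, -0.3]
gripper_width: 0.229
gripper_force: 30.0
```

```bash
python3 -c "
from h import *
avg(); grab('scene','s8')"
```

```text
F [-0.39 -0.22  0.13] se [0.13 0.14 0.13] pos [0.4666 0.1142 0.0988] t 16.88
```

servo_tool(targets=[-0.2,0,1,0,18,-0.2,0,1,0,18,-0.1,0,0.7,0,18,0,0,0,0,18,0,0,0,0,18])

```text
t: 17.55
eef_pos: [0.4671, 0.1143, 0.0961]
eef_rot: [-0.234, 3.133, -0.0]
force: [-0.3, -0.3, 1.3]
gripper_width: 0.225
gripper_force: 30.0
```

Run:
```python
from h import *
avg(); rep(); d=grab('scene','s9'); cv2.imwrite('pics/s9c.png',cv2.resize(d['frame'][195:255,230:305,::-1],None,fx=10,fy=10,interpolation=2))
```

```text
F [-0.78 -0.34  1.31] se [0.13 0.13 0.15] pos [0.4671 0.1143 0.0961] t 18.15
t 18.15 pos [0.4671 0.1143 0.0961] yang 98.55 z [ 1.e-04 -0.e+00 -1.e+00] F [-0.55 -0.76  1.64] T [-0.002  0.152  0.058] w 19.7 gf 30.0 q [ 0.08  0.01  2.01 -0.    1.12 -1.64]
```

View pics/s9c.png

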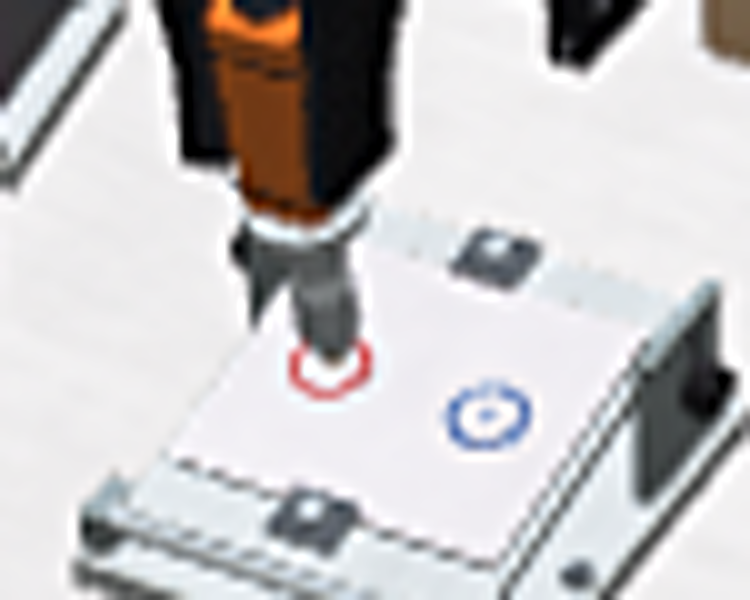

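Run:
```python
from tilt import *
f=load('s9')['frame'].astype(float)
D=np.abs(f-b).mean(2)
for v in range(226,236): print(v,D[v,256:272].astype(int).tolist())
tiltfit('s9',[.4671,.1143,.0961],98.5,range(223,231))
d=load('s9'); print(proj(d,[.4811,.1164,.0357])+[-.03,.93])
# stage unmoved: ecc shift of blue-ring region s0 vs s9
g=lambda n:cv2.cvtColor(load(n)['frame'],cv2.COLOR_RGB2GRAY).astype(np.float32)[220:262,268:306]
print(cv2.phaseCorrelate(g('s0'),g('s9')), np.abs(g('s0')-g('s9')).mean())
```

```text
226 [22, 5, 20, 70, 157, 145, 140, 140, 151, 121, 3, 18, 13, 13, 12, 13]
227 [10, 15, 18, 61, 164, 147, 129, 131, 146, 111, 11, 17, 13, 12, 13, 12]
228 [12, 14, 17, 8, 146, 134, 50, 70, 112, 59, 27, 15, 12, 12, 12, 11]
229 [12, 12, 16, 28, 16, 70, 101, 126, 115, 15, 26, 14, 12, 11, 12, 11]
230 [12, 12, 14, 21, 17, 43, 140, 162, 107, 4, 17, 19, 11, 12, 12, 12]
231 [12, 12, 14, 15, 8, 21, 10, 28, 22, 26, 16, 18, 12, 12, 13, 13]
232 [12, 12, 14, 14, 16, 16, 16, 16, 23, 20, 15, 20, 11, 12, 12, 12]
233 [12, 12, 13, 17, 14, 17, 16, 18, 16, 16, 19, 11, 12, 12, 12, 13]
234 [11, 12, 12, 12, 19, 17, 16, 16, 19, 11, 12, 11, 12, 12, 12, 13]
235 [12, 12, 12, 12, 11, 12, 12, 12, 12, 12, 12, 13, 12, 12, 12, 12]Traceback (most recent call last):
  File "<stdin>", line 5, in <module>
  File "tilt.py", line 14, in tiltfit
    d=load(n); M=mids(n,rows); ya=np.radians(yang); ty=np.array([np.cos(ya),np.sin(ya),0]); tz=np.array([0,0,-1.]); tx=np.cross(ty,tz); g=np.array(tcp)+[0,0,.019]
                 ~~~~^^^^^^^^
  File "tilt.py", line 11, in mids
    L=l-(D[l]-h)/(D[l]-D[l-1]); Rr=r+(D[r]-h)/(D[r]-D[r+1]); out.append((v,u0+(L+Rr)/2,Rr-L))
                                                    ~^^^^^
IndexError: index 50 is out of bounds for axis 0 with size 50
```

Run:
```python
from h import *
f=load('s9')['frame'];b=load('s0')['frame']
for v in range(229,234): print(v,'now',f[v,260:266].tolist(),'\n    s0',b[v,260:266].tolist())
```

```text
229 now [[165, 106, 109], [95, 103, 105], [73, 78, 79], [77, 81, 84], [83, 84, 86], [156, 113, 118]] 
    s0 [[202, 112, 115], [210, 149, 155], [212, 158, 164], [221, 196, 204], [220, 186, 193], [199, 113, 116]]
230 now [[238, 187, 195], [190, 194, 202], [89, 88, 85], [69, 65, 55], [133, 134, 133], [235, 228, 238]] 
    s0 [[216, 173, 180], [230, 240, 246], [225, 225, 232], [225, 221, 230], [232, 242, 248], [227, 230, 240]]
231 now [[251, 255, 255], [252, 255, 255], [194, 187, 187], [164, 152, 143], [221, 215, 212], [247, 247, 254]] 
    s0 [[234, 248, 254], [229, 232, 238], [218, 180, 188], [214, 162, 169], [230, 239, 245], [226, 216, 226]]
232 now [[240, 242, 249], [246, 249, 255], [252, 255, 255], [253, 255, 255], [244, 240, 247], [224, 155, 163]] 
    s0 [[226, 222, 233], [229, 233, 239], [231, 239, 244], [231, 239, 244], [225, 213, 223], [202, 137, 143]]
233 now [[216, 111, 114], [229, 185, 194], [239, 236, 243], [235, 223, 232], [218, 118, 121], [205, 120, 125]] 
    s0 [[197, 100, 102], [215, 166, 174], [225, 217, 227], [222, 202, 210], [197, 104, 107], [184, 107, 111]]
```

The last view shows the brass tip ending at about (262.8,230.9) against the ring centre (262.6,231.1), which is under 1 mm off. The axial force is about 2.4 N, or about 3.8 mm of travel. I'm handing it in.

```bash
python3 -c "
from h import *
print(ctrl.finish_job())"
```

```text
the job is handed in; nothing more can be done
None
```

Handed in at about 18 s: the orange probe is held with its tip within about 1 mm of the red spot's centre, pressed in about 3.8 of 8 mm and, by my measurements, within about 1.5° of square (±1°) to the coupon; I did not re-check the stage tilt or the vial, box and timer after pressing, but the arm recorded no contact with them.

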